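# Push a row of cells home in the pack jig and nip it with the swivel lever

### The arm

A 6-joint arm with a two-finger parallel gripper is mounted at the origin on the work surface. World frame = base frame: x ahead of the robot, y to its left, z up, the work surface at z = 0. Lengths are in m, angles in rad, forces in N, time in s.
With the tool pointing down it reaches from about 0.3 to 0.775 m from the base axis. Payload 14.6 kg.
Tool frame: the origin (TCP) lies at the very end of the fingers, on their centre line; the grasp point (between the pads) lies 19 mm behind it; z points along the fingers, y is the line along which they close (so a half turn about z gives the same grasp; the last joint's range is limited). The gripper opens to 94 mm and grips with 3 to 60 N. Pads are 16 mm wide; open, the fingers measure 119 mm over their backs; the gripper's body (75 mm by 177 mm) begins 78 mm behind the grasp point.
Start: joints at [-1.282, 0.3, 1.521, -0, 1.321, -0.067], TCP at [0.192, -0.516, 0.205] pointing down, gripper open.
Joint ranges: [-3.03, 3.03], [-0.79, 2.21], [0.23, 2.52], [-1.04, 4.18], [0, 3.07], [-2.55, 2.55]. Speed limits (rad/s): [2.22, 2.22, 2.57, 3.14, 3.14, 3.14].

### API

Orientations are given as a rotation vector (axis times angle).
In Python, from bench import robot, viewer, job gives the robot as it stands.
- The arm moves only by the tool play_rows, never from a script. Its argument "deltas" is a list of rows, each a list of 4 numbers: the shift along the tool's x, y, z scaled (see below), then the turn about the tool's z scaled (see below). In form: [[tx, ty, tz, spin], ...]. A call has 1 to 10 rows; each row shifts and turns the commanded pose from where the row before left it, along the tool's axes as they then stand; what a row does not reach is not made up. The controller multiplies each number of a shift by 15 cm and each number of a turn by pi rad. A row lasts 1/10 s, in which the tool goes at most 50 mm and 8.59 degrees, less where a joint would pass 70% of its speed; a pose out of reach is approached as far as the arm can. A call with a number of a shift or a turn outside -1 to 1 is refused whole. A call with a gripper value outside its range is refused whole. "claw" is the opening, from 0 (shut) to 1 (fully open), set as the call begins (left out, the last holds). The fingers move at their own pace and stop on an object; "squeeze" is the grip in N (left out, the last holds). Time passes only in rows, so rows that do not move let the fingers close. It gives the time, the measured TCP pose, the force, the opening and the grip force at its end, in the units of the state.
- robot.read_state(): the state, without advancing time (a new reading comes with each control period).
- viewer.snapshot(name): name is "scene" or "top"; returns (picture, depth): 384x512x3 uint8, blue, green, red; 384x512 float32, m along the optical axis (not along the pixel's ray), 0 where there is no reading.
- viewer.camera_info(name): a dict with "fx", "fy", "cx", "cy" (pixels), "dist_coeffs" ([k1, k2, p1, p2, k3] as OpenCV has them; the pictures are not rectified), "xyz" and "orientation" of the camera in the world. Camera axes: x right, y up, looking along -z (the intrinsics and any distortion apply to the point x, -y, -z); pixel columns grow to the right and rows downward; lengths in m; the calibration is good to about 2 mm. A picture is of the moment at which its call begins. camera_info takes no time and is no camera call.
- job.sign_off(): hands the job in; it is judged then, once.
The state is a dict: "t": time; "qpos": joint angles; "joint_vel": joint speeds; "joint_torque": joint torques, N m; "position": TCP position; "orientation": TCP orientation; "wrist_force": force on the tool from outside, world axes, zero at the start; "moment": the same for the moment, N m; "opening": finger opening in m; "grasp_force": force on a finger pad.
Only numpy, scipy, OpenCV 4.12 (cv2) and the standard library are available. Lean on these libraries where they do the work, as an engineer would, in place of code of your own. Each camera call takes 0.05 s, during which the arm holds its last target. There are 200 camera calls.

### The job

Rebuilding the radio's battery pack: from its tail end, push the row of four upright metal cells along the bench as one straight block into the open mouth of the jig, and keep pressing until it beds on the sprung pad inside with a firm push of about 12 N. Then swing the stiff swivel lever round behind the row until its nose bears firmly on the last cell and keeps the row nipped between nose and pad after you let go. Cells are easily crushed: never put more than 20 N on one, do not tip them, lift them or let the row buckle, and leave the other things on the bench where they are.

Things in the scene. Friction and masses are not known exactly. Their poses are not given: they have to be found in the camera images.
- jig: Fixed dark-steel jig. Origin on the bench at the centre of its open mouth; +x points into the channel (push direction), +y to the side where the lever's pivot stands. Rails: inner faces at y = +-24.5 mm, 30 mm high, from x = 0 to 170 mm; they flare out by 0.35 rad to x = -30 mm, y = +-35 mm (inner). No floor: cells slide on the bench.
- jig_pad (a point): Point on the jig's centre line at x = 76 mm, 24 mm up: the mean place of the flat rubber pad (38 mm wide, 3 to 39 mm high) on the jig's adjustable stop. The pad's real face lies 10 mm or less before or behind this point, is not measured and must be felt for. Spring: 3 N per mm, 10 mm travel, no preload. A bedded row ends 18 to 38 mm outside the mouth, less the spring travel.
- lever: Steel swivel lever of the jig. Origin on the bench on its vertical pivot axis, at x = -58, y = 55 mm in the jig's frame; its +x points along the arm to the handle, arm 16 to 28 mm high. At the start the arm is 3.5 to 3.9 rad clockwise (from above) from the jig's +x; it closes counter-clockwise, behind the row, and meets a bedded row at 1.3 to 1.8 rad clockwise (1.57 = across).
- lever_nose (a point): Middle (24 mm up) of the lever's upright round steel nose, 20 mm diameter, 8 to 40 mm above the bench; its axis is at x = 55, y = 22 mm in the lever's frame. The lever stays where it is left: pivot friction 0.5 N m holds about 9 N at the nose.
- lever_grip (a point): Middle (56 mm up) of the lever's upright round black handle, 16 mm diameter, 28 to 78 mm above the bench, 115 mm from the pivot axis; can be pinched from above. About 4.4 N here turns the lever freely; each newton of nose force adds about 0.5 N.
- cell1: Cell 1 of the row (the leading one, nearest to the jig): upright aluminium box with square edges, 26 mm along its x axis (the row's direction), 40 mm wide along y, 48 mm tall, about 120 g. Origin at the centre of its underside; x points roughly the way of the jig's x at the start. Stands loose on the bench in front of the mouth, with gaps of 1 to 17 mm in the row, up to 4 mm off the jig's centre line and slightly turned.
- cell2: Cell 2 of the row (the second): upright aluminium box with square edges, 26 mm along its x axis (the row's direction), 40 mm wide along y, 48 mm tall, about 120 g. Origin at the centre of its underside; x points roughly the way of the jig's x at the start. Stands loose on the bench in front of the mouth, with gaps of 1 to 17 mm in the row, up to 4 mm off the jig's centre line and slightly turned.
- cell3: Cell 3 of the row (the third): upright aluminium box with square edges, 26 mm along its x axis (the row's direction), 40 mm wide along y, 48 mm tall, about 120 g. Origin at the centre of its underside; x points roughly the way of the jig's x at the start. Stands loose on the bench in front of the mouth, with gaps of 1 to 17 mm in the row, up to 4 mm off the jig's centre line and slightly turned.
- cell4: Cell 4 of the row (the last one, at the tail, which is to be pushed): upright aluminium box with square edges, 26 mm along its x axis (the row's direction), 40 mm wide along y, 48 mm tall, about 120 g. Origin at the centre of its underside; x points roughly the way of the jig's x at the start. Stands loose on the bench in front of the mouth, with gaps of 1 to 17 mm in the row, up to 4 mm off the jig's centre line and slightly turned.
- radio: Bystander: grey plastic radio housing, 70 x 190 x 115 mm with a carrying handle to 145 mm. Origin at the centre of its underside.
- pick_cup: Bystander: white cup of stainless dental picks, 68 mm diameter, 165 mm tall with the picks. Origin at the centre of its underside.
- grille: Bystander: round orange speaker grille lying flat, 110 mm diameter, 10 mm thick. Origin at the centre of its underside.
- jar: Bystander: small glass jar with a steel cap, 56 mm diameter, 75 mm tall. Origin at the centre of its underside.
There are look-alikes about, which are no part of the job. What is shaped like the cell3 but blue is not meant.

How it is judged:
On the way:
1. the hand presses the tail cell and the row is bedded on the sprung pad with at least 5 N passing between the first two cells, the lever not yet on the row (contact force between the fingers and cell4 above 5 N and contact force between cell1 and cell2 above 5 N and x of cell1 in the frame of jig above 0.045 m and contact force between lever and cell4 below 0.3 N), for 0.2 s.
At the end, for the whole second after the job is handed in: All cells upright and at rest, each within 6 mm and 0.1 rad of the channel's centre line, neighbours' centres under 28.5 mm apart, first cell's centre 50-85 mm inside the mouth; let go, the lever bears on the last cell with over 1.5 N and the second cell on the first with over 0.5 N (contact force between lever and cell4 above 1.5 N and contact force between cell1 and cell2 above 0.5 N and x of cell1 in the frame of jig between 0.05 and 0.085 m and horizontal distance between cell1 and cell2 below 0.0285 m and horizontal distance between cell2 and cell3 below 0.0285 m and horizontal distance between cell3 and cell4 below 0.0285 m and y of cell1 in the frame of jig between -0.006 and 0.006 m and angle between the x axis of each of cell1, cell2, cell3, cell4 and the x axis of jig, either way round below 0.1 rad and angle between each of cell1, cell2, cell3, cell4's own z axis and vertical below 0.1 rad and linear speed of each of cell1, cell2, cell3, cell4 below 0.01 m/s and y of cell2 in the frame of jig between -0.006 and 0.006 m and y of cell3 in the frame of jig between -0.006 and 0.006 m and y of cell4 in the frame of jig between -0.006 and 0.006 m); the robot touches nothing.
It fails at once if a cell is pressed with more than 20 N (contact force between the fingers and cell1 above 20 N or contact force between any of the fingers, cell1 and cell2 above 20 N or contact force between any of the fingers, cell2 and cell3 above 20 N or contact force between any of the fingers, cell3, lever and cell4 above 20 N).
It fails at once if a cell is tipped by more than 0.3 rad or lifted more than 12 mm off the bench (angle between any of cell1, cell2, cell3, cell4's own z axis and vertical above 0.3 rad or height (world z) of any of cell1, cell2, cell3, cell4 above 0.012 m).
It fails at once if the row buckles: neighbouring cells stand out of line by more than half a cell's width (20 mm) (y of cell2 in the frame of cell1 above 0.02 m or y of cell2 in the frame of cell1 below -0.02 m or y of cell3 in the frame of cell2 above 0.02 m or y of cell3 in the frame of cell2 below -0.02 m or y of cell4 in the frame of cell3 above 0.02 m or y of cell4 in the frame of cell3 below -0.02 m).
It fails at once if the radio, the cup of picks, the grille or the jar is moved more than 20 mm (distance of any of radio, pick_cup, grille, jar from where it was at the start of the episode above 0.02 m).
It also fails if it takes over 62 s, if anything falls off the work surface, if the arm or the gripper's body presses on something with over 40 N, if the wrist force passes 120 N, or if a joint passes its speed limit or range.

## Working session

There is one attempt and no reset: what is moved stays moved. The work goes in short steps, Python scripts to look and compute and a tool call to move; the robot and the scene stay as the last step left them, time stands still between calls to the robot, and variables do not carry over. Pictures are saved under pics/ and viewed, at most 10 in all, crops included, and the job is handed in when it is done.

Besides the shell and the picture viewer there is one more tool, called after "Call:" as a command line: name --pt "numbers of a row" for each row, then --argument value for the rest. play_rows: Moves the arm, as the interface text tells. Shifts and turns lie within -1 to 1; 1 stands for 15 cm of shift or pi rad of turn. Its arguments: {"type":"object","properties":{"deltas":{"type":"array"},"claw":{"type":"number"},"squeeze":{"type":"number"}},"required":["deltas"]}

```bash
mkdir -p pics; ls; cat > h.py <<'E'
import numpy as np, cv2
from scipy.spatial.transform import Rotation as R
from bench import robot, viewer, job
def rays(name, px):
    c=viewer.camera_info(name)
    K=np.array([[c['fx'],0,c['cx']],[0,c['fy'],c['cy']],[0,0,1.]])
    u=cv2.undistortPoints(np.array(px,float).reshape(-1,1,2),K,np.array(c['dist_coeffs'],float)).reshape(-1,2)
    d=np.c_[u[:,0],-u[:,1],-np.ones(len(u))]
    o=np.array(c['orientation'],float)
    r=R.from_rotvec(o) if o.size==3 else (R.from_quat(o) if o.size==4 else R.from_matrix(o.reshape(3,3)))
    return np.array(c['xyz']), r.apply(d)
def onplane(name,px,z):
    o,d=rays(name,px); s=(z-o[2])/d[:,2]; return o+s[:,None]*d
def ondepth(name,px,depth):
    o,d=rays(name,px); px=np.array(px,int).reshape(-1,2)
    return o+depth[px[:,1],px[:,0]][:,None]*d
E
python3 - <<'E'
from h import *
for n in("scene","top"):
    p,d=viewer.snapshot(n); cv2.imwrite(f"pics/{n}0.png",p); np.savez(f"{n}0.npz",p=p,d=d); print(n,viewer.camera_info(n))
print(robot.read_state())
E
```

```text
pics
scene {'fx': 406.82297497978647, 'fy': 406.82297497978647, 'cx': 261.14025358828263, 'cy': 190.43064998745447, 'dist_coeffs': array([-0.10316973,  0.        ,  0.        ,  0.        ,  0.        ]), 'xyz': array([ 1.15588943, -0.63763206,  0.77704916]), 'orientation': array([0.84188245, 0.29024987, 0.67385645])}
top {'fx': 385.28088500063075, 'fy': 385.28088500063075, 'cx': 256.9839236224274, 'cy': 188.29771273777877, 'dist_coeffs': array([-0.07868438,  0.        ,  0.        ,  0.        ,  0.        ]), 'xyz': array([4.05797455e-01, 4.07985535e-04, 1.19193437e+00]), 'orientation': array([ 0.15478069, -0.13780701, -1.55645912])}
{'t': 0.1, 'qpos': array([-1.28158290e+00,  3.00386299e-01,  1.52152797e+00, -1.66940938e-05,
        1.32067081e+00, -6.66145659e-02]), 'joint_vel': array([-1.21379835e-03, -1.90286742e-03, -1.42195525e-03,  1.77276099e-04,
       -5.32105981e-05,  4.96139800e-04]), 'joint_torque': array([ 1.60296400e-03, -5.32650375e+01, -3.53284729e+01,  7.09766708e-02,
        2.34916684e-02, -5.66128767e-05]), 'position': array([ 0.19152099, -0.51532971,  0.2049553 ]), 'orientation': array([-3.09103254e+00, -5.55821440e-01,  1.98330736e-04]), 'wrist_force': array([-0.55346521,  0.36346684, -0.2895619 ]), 'moment': array([ 0.00694288,  0.06055411, -0.00950844]), 'grasp_force': 0.0, 'opening': 0.09404974659939654}
```

View pics/top0.png

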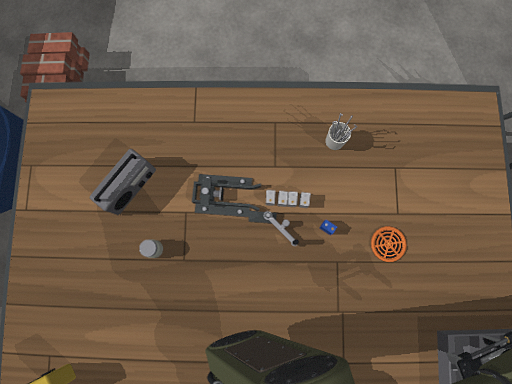

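View pics/scene0.png

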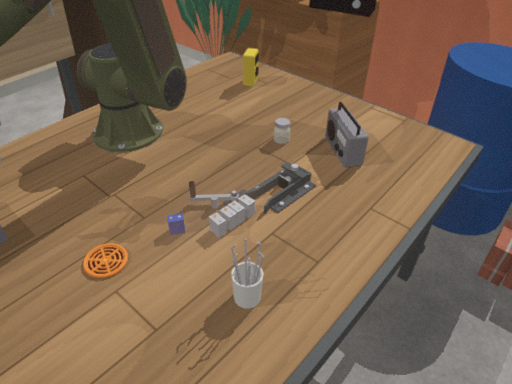

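```bash
python3 - <<'E'
from h import *
p=np.load("top0.npz")['p']; cv2.imwrite("pics/crop0.png",cv2.resize(p[165:255,185:345],None,fx=5,fy=5,interpolation=cv2.INTER_CUBIC))
E
```

```text
(no output)
```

View pics/crop0.png

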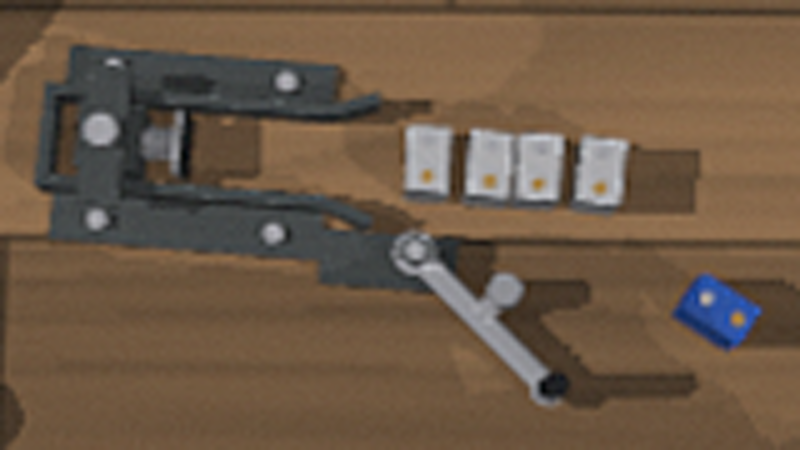

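```bash
python3 - <<'E'
from h import *
f=np.load("top0.npz"); p,d=f['p'],f['d']
hsv=cv2.cvtColor(p,cv2.COLOR_BGR2HSV).astype(int)
ys,xs=np.mgrid[165:255,185:345]; px=np.c_[xs.ravel(),ys.ravel()]
P=ondepth("top",px,d).reshape(90,160,3)
h=hsv[165:255,185:345]
# cells: top faces
m=((h[...,1]<60)&(h[...,2]>140)&(P[...,2]>0.03)).astype(np.uint8)
m[:, :75]=0
n,l,s,c=cv2.connectedComponentsWithStats(m)
for i in range(1,n):
    if s[i,4]<15: continue
    yy,xx=np.where(l==i)
    W=onplane("top",np.c_[xx+185,yy+165],0.048)
    r=cv2.minAreaRect((W[:,:2]*1000).astype(np.float32)); print(s[i],c[i]+[185,165],"rect mm",np.round(r[0],1),np.round(r[1],1),round(r[2],1),"z",np.median(P[yy,xx,2]).round(4))
# named points by crop coords
def pt(u,v,z): return onplane("top",[[185+u/5-.4,165+v/5-.4]],z)[0].round(4)
print("pivot .03/.02",pt(414,249,.035),"grip",pt(552,384,.078),"nose",pt(506,290,.04))
for q in [(414,249),(552,384),(506,290),(235,90),(230,215)]:
    a,b=q[0]//5,q[1]//5; print(q,P[b,a].round(3), P[b-1:b+2,a-1:a+2,2].max().round(3))
# jig rail inner edges: dark pixels columnwise
dark=(h[...,2]<95)&(P[...,2]>0.02)
for u in range(38,78,3):
    col=np.where(dark[:,u])[0]; print(u,col.tolist(), (P[col,u,2]*1000).astype(int).tolist())
E
```

```text
[ 81  25   9  14 103] [269.66990291 195.84466019] rect mm [597.  -25.4] [39.6 24.1] 0.1 z 0.0479
[ 93  26  10  14 100] [282.36 197.11] rect mm [594.7 -63. ] [24.5 38.8] 84.4 z 0.0479
[103  27   9  13 101] [292.26732673 197.84158416] rect mm [592.9 -91.6] [24.1 36.9] 89.5 z 0.0481
[115  27  10  14 106] [304.58490566 198.55660377] rect mm [ 591.1 -129.4] [25.4 38.5] 82.4 z 0.048
[98 55  6  6 25] [285.44 222.4 ] rect mm [519.7 -71.2] [14.7 12.7] 45.1 z 0.04
pivot .03/.02 [ 0.5442 -0.0182  0.035 ] grip [ 0.4618 -0.0972  0.078 ] nose [ 0.5194 -0.0733  0.04  ]
(414, 249) [ 0.545 -0.017  0.036] 0.044
(552, 384) [ 0.463 -0.097  0.08 ] 0.082
(506, 290) [ 0.518 -0.074  0.042] 0.043
(235, 90) [0.647 0.093 0.003] 0.034
(230, 215) [0.567 0.094 0.006] 0.009
38 [19, 20, 21, 22, 23, 24, 25, 26, 27, 28, 37, 38, 39] [31, 29, 25, 36, 38, 30, 30, 33, 28, 21, 29, 29, 34]
41 [19, 20, 21, 37, 38, 39, 40] [28, 28, 33, 26, 25, 28, 20]
44 [19, 20, 21, 38, 39, 40] [26, 33, 28, 30, 32, 24]
47 [19, 20, 21, 22, 38, 39, 40, 46] [27, 32, 28, 22, 31, 30, 26, 1191]
50 [20, 21, 22, 38, 39, 40] [32, 37, 24, 26, 26, 28]
53 [20, 21, 22, 38, 39, 40] [28, 30, 27, 33, 31, 26]
56 [20, 21, 22, 39, 40, 41] [31, 33, 29, 28, 32, 21]
59 [20, 21, 22, 39, 40, 41] [35, 32, 29, 29, 29, 1191]
62 [21, 22, 23, 39, 40, 41] [33, 27, 27, 29, 28, 27]
65 [21, 22, 23, 40, 41, 42] [27, 33, 24, 30, 29, 20]
68 [20, 21, 22, 41, 42, 43] [28, 33, 26, 32, 28, 29]
71 [20, 21, 42, 43, 44] [31, 29, 31, 31, 29]
74 [19, 20, 21] [29, 28, 23]
77 [] []
```

```bash
cat > fit.py <<'E'
from h import *
f=np.load("top0.npz"); p,d=f['p'],f['d']
h=cv2.cvtColor(p,cv2.COLOR_BGR2HSV).astype(int)[165:255,185:345]
ys,xs=np.mgrid[165:255,185:345]
P=ondepth("top",np.c_[xs.ravel(),ys.ravel()],d).reshape(90,160,3)
dark=(h[...,2]<95)&(P[...,2]>0.02)&(P[...,2]<.05)
A=[]
for lo,hi in((17,25),(35,45)):
    W=[]
    for u in range(40,65):
        c=[v for v in np.where(dark[:,u])[0] if lo<=v<=hi]
        if c: W+=list(onplane("top",[[185+u,165+np.mean(c)]],.03)[:,:2])
    W=np.array(W); k=np.polyfit(W[:,1],W[:,0],1); A.append(k); print(k, "rms",np.std(W[:,0]-np.polyval(k,W[:,1])))
k=np.mean(A,0); a=np.arctan(k[0]); print("yaw a",a,"center x at y=0",k[1])
ex=np.array([np.sin(a),np.cos(a)]); ey=np.array([-ex[1],ex[0]])
piv=np.array([.5445,-.0178]); 
o=piv+.058*ex-.055*ey; print("origin from pivot",o,"line x there",np.polyval(k,o[1]))
for c in [(.597,-.0254),(.5947,-.063),(.5929,-.0916),(.5911,-.1294),(.4625,-.097),(.519,-.073),(.5445,-.0178)]:
    v=np.array(c)-o; print(c,"jig",(v@ex).round(4),(v@ey).round(4))
E
python3 fit.py
```

```text
[0.07338113 0.6263621 ] rms 0.0008299055271127141
[0.0687195  0.57002969] rms 0.0008181150791964392
yaw a 0.07093111645965663 center x at y=0 0.5981958985336511
origin from pivot [0.60347226 0.03615621] line x there 0.6007648089139612
(0.597, -0.0254) jig -0.0619 0.0021
(0.5947, -0.063) jig -0.0995 0.0017
(0.5929, -0.0916) jig -0.1282 0.0015
(0.5911, -0.1294) jig -0.166 0.0006
(0.4625, -0.097) jig -0.1428 0.1312
(0.519, -0.073) jig -0.1149 0.0765
(0.5445, -0.0178) jig -0.058 0.055
```

Call:
play_rows --pt "0 0 0 -0.0455" --pt "0 0 0 -0.0455" --pt "0 0 0 -0.0455" --pt "0 0 0 -0.0455" --pt "0 0 0 -0.0455" --pt "0 0 0 -0.0455" --pt "0 0 0 -0.0455" --pt "0 0 0 -0.0455" --claw 0.13

```text
t: 0.9
position: [0.1915, -0.5154, 0.2051]
orientation: [-2.293, -2.147, -0.001]
wrist_force: [-0.4, 0.4, 0.6]
opening: 0.0334
grasp_force: 0.0
```

```bash
cat > go.py <<'E'
from h import *
import sys
x,y,z=map(float,sys.argv[1:4]); s=robot.read_state(); r=R.from_rotvec(s['orientation'])
M=r.as_matrix(); print("t",s['t'],"pos",s['position'].round(4),"xhead",np.degrees(np.arctan2(M[1,0],M[0,0])).round(2),"yhead",np.degrees(np.arctan2(M[1,1],M[0,1])).round(2),"F",s['wrist_force'].round(2),"open",s['opening'],"q",s['qpos'].round(2))
v=r.inv().apply(np.array([x,y,z])-s['position']); print("tool shift mm",(v*1000).round(1),"units",(v/.15).round(3))
E
python3 go.py .589 -.175 .1
```

```text
t 0.9 pos [ 0.1915 -0.5154  0.2051] xhead 86.24 yhead -3.76 F [-0.37  0.45  0.61] open 0.03343785796313412 q [-1.28  0.3   1.52 -0.    1.32 -1.22]
tool shift mm [365.6 374.3 105.3] units [2.437 2.496 0.702]
```

Call:
play_rows --pt "0.2 0.22 0.0 0.0017" --pt "0.22 0.22 0.02 0" --pt "0.22 0.22 0.04 0" --pt "0.22 0.22 0.06 0" --pt "0.22 0.22 0.08 0" --pt "0.22 0.22 0.08 0" --pt "0.22 0.22 0.08 0" --pt "0.22 0.22 0.08 0" --pt "0.22 0.22 0.08 0" --pt "0.22 0.22 0.08 0"

```text
t: 1.9
position: [0.5467, -0.213, 0.1147]
orientation: [-2.305, -2.134, 0.0]
wrist_force: [0.6, -0.0, 0.7]
opening: 0.0122
grasp_force: 0.0
```

```bash
python3 go.py .589 -.175 .009
```

```text
t 1.9 pos [ 0.5467 -0.213   0.1147] xhead 85.6 yhead -4.4 F [ 0.64 -0.01  0.72] open 0.012246739857318596 q [-0.43  0.47  1.51 -0.    1.16 -0.36]
tool shift mm [ 41.1  39.3 105.7] units [0.274 0.262 0.705]
```

Call:
play_rows --pt "0.14 0.13 0 -0.0015" --pt "0.134 0.132 0.1 0" --pt "0 0 0.2 0" --pt "0 0 0.2 0" --pt "0 0 0.15 0" --pt "0 0 0.05 0" --pt "0 0 0 0" --pt "0 0 0 0"

```text
t: 2.7
position: [0.5883, -0.1768, 0.0116]
orientation: [2.299, 2.139, 0.001]
wrist_force: [0.3, -0.3, -0.2]
opening: 0.0124
grasp_force: 0.0
```

```bash
python3 go.py .589 -.175 .009; python3 - <<'E'
from h import *
p,d=viewer.snapshot("top"); np.savez("top1.npz",p=p,d=d)
cv2.imwrite("pics/crop1.png",cv2.resize(p[165:255,185:345],None,fx=5,fy=5,interpolation=cv2.INTER_CUBIC))
E
```

```text
t 2.7 pos [ 0.5883 -0.1768  0.0116] xhead 85.86 yhead -4.14 F [ 0.25 -0.28 -0.17] open 0.012440619311608307 q [-0.35  0.65  1.49  0.    1.   -0.28]
tool shift mm [1.9 0.6 2.6] units [0.012 0.004 0.017]
```

View pics/crop1.png

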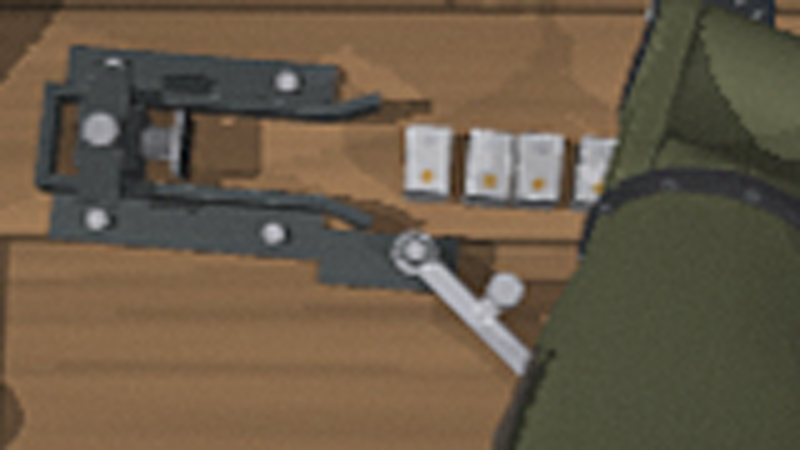

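Call:
play_rows --pt "0.02 0 0.01 0" --pt "0.02 0 0.007 0" --pt "0.02 0 0 0" --pt "0.02 0 0 0" --pt "0.02 0 0 0" --pt "0.02 0 0 0" --pt "0.02 0 0 0" --pt "0.02 0 0 0" --pt "0.02 0 0 0" --pt "0.02 0 0 0"

```text
t: 3.75
position: [0.59, -0.1465, 0.0079]
orientation: [2.3, 2.14, -0.0]
wrist_force: [-0.6, -0.7, 0.8]
opening: 0.0121
grasp_force: 0.4
```

Call:
play_rows --pt "0.022 0 0 0" --pt "0.022 0 0 0" --pt "0.022 0 0 0" --pt "0.022 0 0 0" --pt "0.022 0 0 0" --pt "0.022 0 0 0" --pt "0.022 0 0 0" --pt "0.022 0 0 0" --pt "0.022 0 0 0" --pt "0.022 0 0 0"

```text
t: 4.75
position: [0.5924, -0.1135, 0.0079]
orientation: [2.3, 2.14, -0.0]
wrist_force: [0.6, -3.8, 0.5]
opening: 0.0121
grasp_force: 1.9
```

Call:
play_rows --pt "0.022 0 0 0" --pt "0.022 0 0 0" --pt "0.022 0 0 0" --pt "0.022 0 0 0" --pt "0.022 0 0 0" --pt "0.022 0 0 0" --pt "0.022 0 0 0" --pt "0.022 0 0 0" --pt "0.022 0 0 0" --pt "0.022 0 0 0"

```text
t: 5.75
position: [0.5947, -0.0806, 0.0079]
orientation: [-2.3, -2.14, 0.0]
wrist_force: [-0.5, -4.1, 0.6]
opening: 0.0126
grasp_force: 2.1
```

```bash
python3 go.py .5949 -.07 .009; python3 - <<'E'
from h import *
p,d=viewer.snapshot("scene"); np.savez("scene1.npz",p=p,d=d)
cv2.imwrite("pics/s1.png",cv2.resize(p[140:260,150:350],None,fx=4,fy=4,interpolation=cv2.INTER_CUBIC))
E
```

```text
t 5.75 pos [ 0.5947 -0.0806  0.0079] xhead 85.87 yhead -4.13 F [-0.54 -4.12  0.65] open 0.012551941737046069 q [-0.2   0.63  1.53 -0.    0.98 -0.12]
tool shift mm [10.6 -0.6 -1.1] units [ 0.07  -0.004 -0.007]
```

View pics/s1.png

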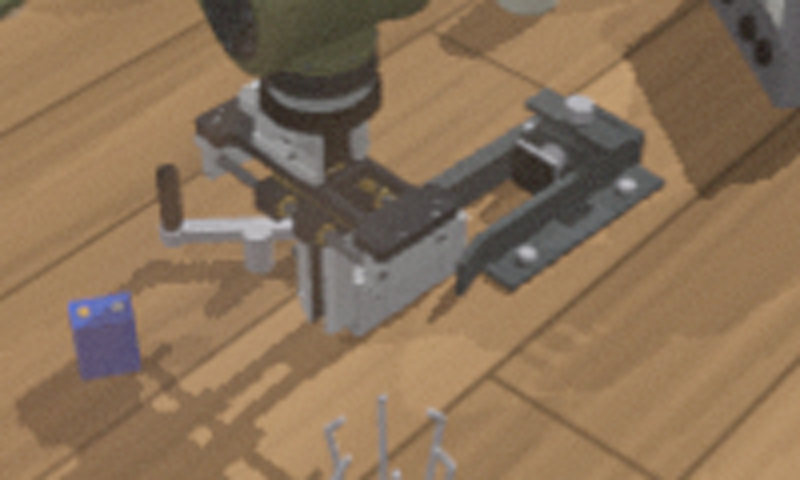

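Call:
play_rows --pt "0.02 0 0 0" --pt "0.02 0 0 0" --pt "0.02 0 0 0" --pt "0.02 0 0 0" --pt "0.02 0 0 0" --pt "0.02 0 0 0" --pt "0.02 0 0 0" --pt "0.02 0 0 0" --pt "0.02 0 0 0" --pt "0.02 0 0 0"

```text
t: 6.8
position: [0.5969, -0.0507, 0.0079]
orientation: [2.3, 2.14, 0.0]
wrist_force: [-0.2, -4.3, 1.4]
opening: 0.0122
grasp_force: 2.3
```

Call:
play_rows --pt "0.02 0 0 0" --pt "0.02 0 0 0" --pt "0.02 0 0 0" --pt "0.02 0 0 0" --pt "0.02 0 0 0" --pt "0.02 0 0 0" --pt "0.02 0 0 0" --pt "0.02 0 0 0" --pt "0.02 0 0 0" --pt "0.02 0 0 0"

```text
t: 7.8
position: [0.5991, -0.0207, 0.0079]
orientation: [2.3, 2.14, 0.0]
wrist_force: [-0.0, -5.0, 1.8]
opening: 0.0124
grasp_force: 2.5
```

```bash
python3 go.py .5949 -.01 .009; python3 - <<'E'
from h import *
p,d=viewer.snapshot("scene")
cv2.imwrite("pics/s2.png",cv2.resize(p[140:260,150:350],None,fx=4,fy=4,interpolation=cv2.INTER_CUBIC))
E
```

```text
t 7.8 pos [ 0.5991 -0.0207  0.0079] xhead 85.87 yhead -4.13 F [-0.01 -4.96  1.8 ] open 0.012438777429812147 q [-0.1   0.63  1.53 -0.    0.98 -0.02]
tool shift mm [10.4 -4.9 -1.1] units [ 0.069 -0.033 -0.007]
```

View pics/s2.png

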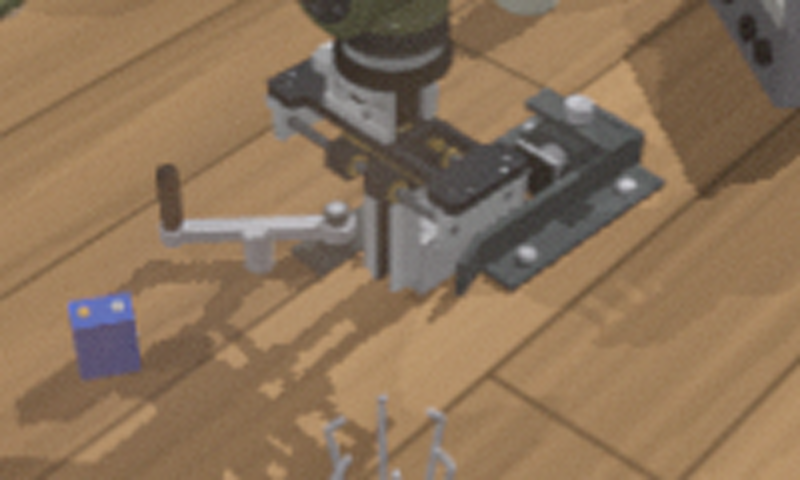

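Call:
play_rows --pt "0.01 0 0 0" --pt "0.01 0 0 0" --pt "0.01 0 0 0" --pt "0.01 0 0 0" --pt "0.01 0 0 0" --pt "0.007 0 0 0" --pt "0.007 0 0 0" --pt "0.007 0 0 0"

```text
t: 8.65
position: [0.5998, -0.0104, 0.0079]
orientation: [-2.3, -2.14, 0.0]
wrist_force: [-0.1, -4.5, 2.5]
opening: 0.0119
grasp_force: 2.6
```

Call:
play_rows --pt "0.007 0 0 0" --pt "0.007 0 0 0" --pt "0.007 0 0 0"

```text
t: 8.95
position: [0.6, -0.0072, 0.0079]
orientation: [2.3, 2.14, -0.0]
wrist_force: [-0.7, -4.6, 2.1]
opening: 0.0124
grasp_force: 2.6
```

Call:
play_rows --pt "0.007 0 0 0" --pt "0.007 0 0 0" --pt "0.007 0 0 0" --pt "0.007 0 0 0"

```text
t: 9.35
position: [0.6003, -0.0031, 0.0079]
orientation: [-2.3, -2.14, 0.0]
wrist_force: [-0.6, -5.0, 2.5]
opening: 0.012
grasp_force: 2.6
```

Call:
play_rows --pt "0.007 0 0 0" --pt "0.007 0 0 0" --pt "0.007 0 0 0"

```text
t: 9.65
position: [0.6005, 0.0001, 0.0079]
orientation: [-2.3, -2.14, 0.0]
wrist_force: [-0.9, -6.0, 1.9]
opening: 0.0123
grasp_force: 2.6
```

Call:
play_rows --pt "0.007 0 0 0" --pt "0.007 0 0 0"

```text
t: 9.85
position: [0.6007, 0.0022, 0.0079]
orientation: [-2.3, -2.14, 0.0]
wrist_force: [-0.6, -5.5, 1.9]
opening: 0.0123
grasp_force: 2.6
```

Call:
play_rows --pt "0.005 0 0 0" --pt "0.005 0 0 0"

```text
t: 10.05
position: [0.6008, 0.0037, 0.0079]
orientation: [2.3, 2.14, -0.0]
wrist_force: [-0.9, -5.1, 3.2]
opening: 0.0123
grasp_force: 2.6
```

Call:
play_rows --pt "0.007 0 0 0" --pt "0.007 0 0 0"

```text
t: 10.25
position: [0.601, 0.0058, 0.0079]
orientation: [2.3, 2.14, -0.0]
wrist_force: [-0.5, -5.5, 2.4]
opening: 0.0124
grasp_force: 2.6
```

Call:
play_rows --pt "0.007 0 0 0" --pt "0.007 0 0 0"

```text
t: 10.45
position: [0.6011, 0.0079, 0.0079]
orientation: [-2.3, -2.14, 0.0]
wrist_force: [-1.3, -5.4, 2.4]
opening: 0.0118
grasp_force: 2.6
```

Call:
play_rows --pt "0.007 0 0 0" --pt "0.007 0 0 0"

```text
t: 10.65
position: [0.6013, 0.0096, 0.0079]
orientation: [2.3, 2.14, -0.001]
wrist_force: [-0.5, -9.5, 1.8]
opening: 0.0121
grasp_force: 4.6
```

Call:
play_rows --pt "0.005 0 0 0" --pt "0.005 0 0 0"

```text
t: 10.85
position: [0.6014, 0.0107, 0.0079]
orientation: [2.3, 2.139, -0.001]
wrist_force: [-0.3, -12.2, 2.8]
opening: 0.0121
grasp_force: 6.0
```

Call:
play_rows --pt "0.002 0 0 0" --pt "0 0 0 0" --pt "0 0 0 0" --pt "0 0 0 0"

```text
t: 11.25
position: [0.6014, 0.0109, 0.0079]
orientation: [2.3, 2.139, -0.001]
wrist_force: [-0.2, -11.3, 1.9]
opening: 0.0123
grasp_force: 5.7
```

```bash
python3 go.py .5949 -.04 .1; python3 - <<'E'
from h import *
p,d=viewer.snapshot("top"); np.savez("top2.npz",p=p,d=d)
c,d2=viewer.snapshot("scene")
cv2.imwrite("pics/s3.png",np.vstack([cv2.resize(c[140:240,170:330],None,fx=4,fy=4,interpolation=cv2.INTER_CUBIC)]))
E
```

```text
t 11.25 pos [0.6014 0.0109 0.0079] xhead 85.85 yhead -4.15 F [ -0.19 -11.32   1.94] open 0.012273932801070371 q [-0.04  0.64  1.53 -0.    0.98  0.03]
tool shift mm [-51.3  -2.8 -92. ] units [-0.342 -0.019 -0.613]
```

View pics/s3.png

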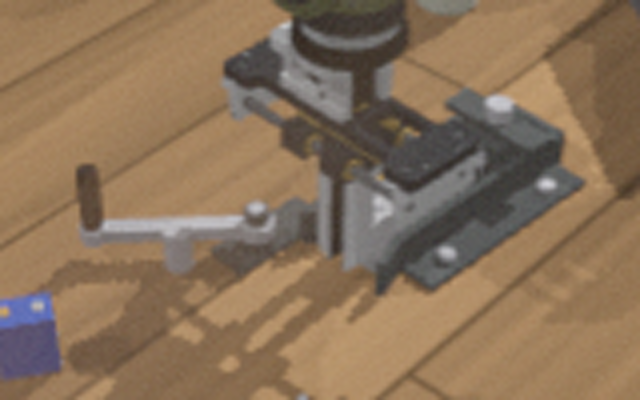

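Call:
play_rows --pt "0.003 0 0 0" --pt "0 0 0 0" --pt "0 0 0 0" --pt "0 0 0 0"

```text
t: 11.75
position: [0.6014, 0.0112, 0.0079]
orientation: [2.3, 2.139, -0.001]
wrist_force: [-0.4, -13.4, 3.4]
opening: 0.0121
grasp_force: 6.2
```

Call:
play_rows --pt "-0.007 0 0 0" --pt "-0.01 0 0 0" --pt "-0.015 0 0 0" --pt "-0.03 0 0 0" --pt "-0.1 0 0 0" --pt "-0.1 0 0 0" --pt "-0.05 0 -0.2 0" --pt "0 0 -0.25 0" --pt "0 0 -0.25 0"

```text
t: 12.65
position: [0.5976, -0.036, 0.1139]
orientation: [-2.301, -2.138, 0.001]
wrist_force: [0.1, 0.8, 0.6]
opening: 0.0118
grasp_force: 0.0
```

```bash
python3 go.py .4625 -.097 .12
```

```text
t 12.65 pos [ 0.5976 -0.036   0.1139] xhead 85.79 yhead -4.21 F [0.12 0.8  0.64] open 0.011839933056783318 q [-0.12  0.49  1.47  0.    1.18 -0.05]
tool shift mm [ -70.8 -130.3   -5.9] units [-0.472 -0.868 -0.04 ]
```

Call:
play_rows --pt "-0.12 -0.217 0 0" --pt "-0.12 -0.217 0 0" --pt "-0.12 -0.217 0 0" --pt "-0.112 -0.217 0 0" --pt "0 0 0 0.0465" --pt "0 0 0 0.0465" --pt "0 0 0 0.0465" --pt "0 0 0 0.0465" --pt "0 0 0 0.0465" --claw 0.5

```text
t: 13.55
position: [0.4628, -0.0967, 0.113]
orientation: [2.917, 1.167, 0.0]
wrist_force: [0.3, 0.5, 0.5]
opening: 0.047
grasp_force: 0.0
```

```bash
python3 go.py .4622 -.097 .04; python3 - <<'E'
from h import *
c,d2=viewer.snapshot("scene"); cv2.imwrite("pics/s4.png",cv2.resize(c[120:260,130:330],None,fx=4,fy=4,interpolation=cv2.INTER_CUBIC))
E
```

```text
t 13.55 pos [ 0.4628 -0.0967  0.113 ] xhead 43.62 yhead -46.38 F [0.33 0.49 0.54] open 0.04695868983690266 q [-0.28  0.23  1.84  0.    1.07  0.53]
tool shift mm [-0.7 -0.2 73. ] units [-0.004 -0.001  0.486]
```

View pics/s4.png

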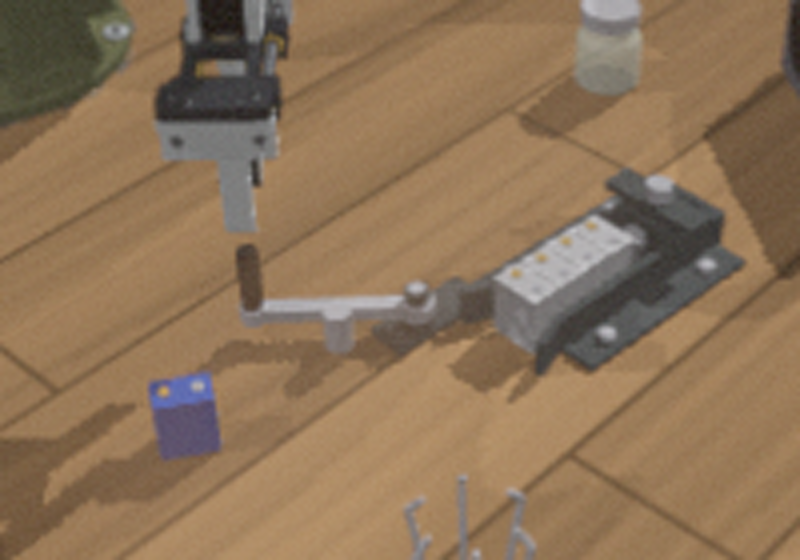

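Call:
play_rows --pt "0 0 0.2 0" --pt "0 0 0.2 0" --pt "0 0 0.086 0" --pt "0 0 0 0"

```text
t: 14.0
position: [0.4622, -0.096, 0.0389]
orientation: [-2.91, -1.178, 0.004]
wrist_force: [-0.1, -0.0, 0.4]
opening: 0.0472
grasp_force: 0.0
```

Call:
play_rows --pt "0 0 0 0" --pt "0 0 0 0" --pt "0 0 0 0" --pt "0 0 0 0" --pt "0 0 0 0" --claw 0.0 --squeeze 25

```text
t: 14.5
position: [0.4635, -0.0959, 0.0406]
orientation: [2.912, 1.177, 0.001]
wrist_force: [-0.6, -0.6, 5.0]
opening: 0.0154
grasp_force: 25.0
```

```bash
python3 go.py .4622 -.097 .04
```

```text
t 14.5 pos [ 0.4635 -0.0959  0.0406] xhead 44.03 yhead -45.97 F [-0.57 -0.59  5.01] open 0.01536211075067218 q [-0.28  0.35  1.89 -0.    0.9   0.52]
tool shift mm [-1.7 -0.1  0.6] units [-0.011 -0.001  0.004]
```

Call:
play_rows --pt "0.0029 0.0662 0 -0.0278" --pt "0.0029 0.0662 0 -0.0278" --pt "0.0029 0.0662 0 -0.0278" --pt "0.0029 0.0662 0 -0.0278"

```text
t: 14.9
position: [0.4955, -0.1187, 0.0406]
orientation: [-2.66, -1.67, -0.001]
wrist_force: [-2.8, 7.6, 7.0]
opening: 0.0154
grasp_force: 25.0
```

```bash
cat > lev.py <<'E'
from h import *
s=robot.read_state(); M=R.from_rotvec(s['orientation']).as_matrix()
piv=np.array([.5445,-.0178]); v=s['position'][:2]-piv; a=np.degrees(np.arctan2(v[1],v[0]))
F=s['wrist_force']; print("t",round(s['t'],2),"r",np.hypot(*v).round(4),"lever jig angle",(a-85.94).round(2),"tool y - tangent",((np.degrees(np.arctan2(M[1,1],M[0,1]))-a-90+180)%360-180).round(2),"z",s['position'][2].round(4),"F tool",(M.T@F).round(2),"Mz",s['moment'].round(3),"open",s['opening'].round(4))
E
python3 lev.py
```

```text
Traceback (most recent call last):
  File "lev.py", line 4, in <module>
    F=s['wrist_force']; print("t",round(s['t'],2),"r",np.hypot(*v).round(4),"lever jig angle",(a-85.94).round(2),"tool y - tangent",((np.degrees(np.arctan2(M[1,1],M[0,1]))-a-90+180)%360-180).round(2),"z",s['position'][2].round(4),"F tool",(M.T@F).round(2),"Mz",s['moment'].round(3),"open",s['opening'].round(4))
                                                                                                                                                                                                                                                                                                 ^^^^^^^^^^^^^^^^^^
AttributeError: 'float' object has no attribute 'round'
```

```bash
sed -i "s/s\['opening'\].round(4)/round(s['opening'],4)/; s/round(s\['t'\],2)/s['t']/" lev.py; python3 lev.py
```

```text
t 14.9 r 0.1122 lever jig angle -201.84 tool y - tangent 0.14 z 0.0406 F tool [ 5.67 -5.8  -7.  ] Mz [1.276 0.245 0.005] open 0.0154
```

Call:
play_rows --pt "0.006 0.0662 -0.003 -0.0278" --pt "0.0045 0.0662 0 -0.0278" --pt "0.0029 0.0662 0 -0.0278" --pt "0.0029 0.0662 0 -0.0278" --pt "0.0029 0.0662 0 -0.0278" --pt "0.0029 0.0662 0 -0.0278"

```text
t: 15.5
position: [0.5532, -0.129, 0.0406]
orientation: [-2.136, -2.301, 0.0]
wrist_force: [-5.8, 7.0, 6.6]
opening: 0.0157
grasp_force: 25.0
```

```bash
python3 lev.py
```

```text
t 15.5 r 0.1115 lever jig angle -171.47 tool y - tangent -0.2 z 0.0406 F tool [ 7.4  -5.26 -6.63] Mz [1.071 0.836 0.039] open 0.0157
```

Call:
play_rows --pt "0.008 0.0662 -0.004 -0.0278" --pt "0.008 0.0662 -0.003 -0.0278" --pt "0.004 0.0662 0 -0.0278" --pt "0.0029 0.0662 0 -0.0278" --pt "0.0029 0.0662 0 -0.0278" --pt "0.0029 0.0662 0 -0.0278"

```text
t: 16.1
position: [0.6081, -0.1086, 0.0406]
orientation: [-1.467, -2.775, 0.002]
wrist_force: [-5.5, -0.0, -1.2]
opening: 0.0155
grasp_force: 25.0
```

```bash
python3 lev.py
```

```text
t 16.1 r 0.1108 lever jig angle -140.94 tool y - tangent -0.72 z 0.0406 F tool [ 3.09 -4.6   1.25] Mz [0.029 0.901 0.087] open 0.0155
```

Call:
play_rows --pt "0.005 0.0655 0 -0.0278" --pt "0.004 0.0655 0 -0.0278" --pt "0.0035 0.0655 0 -0.0278" --pt "0.0035 0.0655 0 -0.0278" --pt "0.0029 0.0655 0 -0.0278" --pt "0.0029 0.0655 0 -0.0278" --pt "0.0029 0.0655 0 -0.0278"

```text
t: 16.8
position: [0.6487, -0.0545, 0.0406]
orientation: [-0.563, -3.085, 0.001]
wrist_force: [-13.5, -0.4, 3.5]
opening: 0.0156
grasp_force: 25.0
```

```bash
python3 lev.py;  python3 - <<'E'
from h import *
c,d2=viewer.snapshot("scene"); cv2.imwrite("pics/s5.png",cv2.resize(c[140:240,170:330],None,fx=5,fy=5,interpolation=cv2.INTER_CUBIC))
E
```

```text
t 16.8 r 0.1105 lever jig angle -105.34 tool y - tangent -1.27 z 0.0406 F tool [12.55 -5.17 -3.38] Mz [-0.058  2.119  0.075] open 0.0156
```

View pics/s5.png

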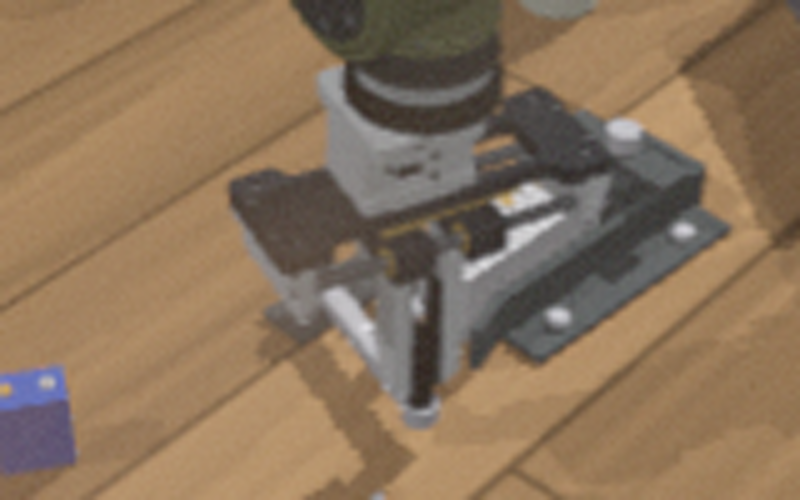

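Call:
play_rows --pt "0.007 0.0258 0 -0.0111" --pt "0.007 0.0258 0 -0.0111" --pt "0.001 0.0258 0 -0.0111" --pt "0.0005 0.0258 0 -0.0111"

```text
t: 17.25
position: [0.6527, -0.0398, 0.0407]
orientation: [-0.35, -3.121, 0.001]
wrist_force: [-0.6, -5.0, -5.7]
opening: 0.0152
grasp_force: 25.0
```

```bash
python3 lev.py
```

```text
t 17.25 r 0.1104 lever jig angle -97.42 tool y - tangent -1.33 z 0.0407 F tool [-0.5  -4.97  5.7 ] Mz [-0.761 -0.076 -0.009] open 0.0152
```

Call:
play_rows --pt "0.001 0.0258 0 -0.0111" --pt "0.001 0.0258 0 -0.0111" --pt "0.001 0.0258 0 -0.0111"

```text
t: 17.55
position: [0.6544, -0.0279, 0.0407]
orientation: [-0.186, -3.135, 0.001]
wrist_force: [-0.0, -4.9, -8.4]
opening: 0.0152
grasp_force: 25.0
```

```bash
python3 lev.py
```

```text
t 17.55 r 0.1104 lever jig angle -91.21 tool y - tangent -1.5 z 0.0407 F tool [-0.57 -4.81  8.38] Mz [-0.792 -0.198  0.026] open 0.0152
```

Call:
play_rows --pt "0.001 0.0194 0.002 -0.0083" --pt "0.001 0.0194 0.001 -0.0083" --pt "0.001 0.0194 0 -0.0083"

```text
t: 17.85
position: [0.6549, -0.0191, 0.0407]
orientation: [-0.064, -3.14, 0.0]
wrist_force: [-1.7, -4.6, -7.5]
opening: 0.0157
grasp_force: 25.0
```

Call:
play_rows --pt "0.001 0.0129 0 -0.0056" --pt "0.001 0.0129 0 -0.0056"

```text
t: 18.05
position: [0.6548, -0.0152, 0.0407]
orientation: [-0.009, -3.141, -0.0]
wrist_force: [1.1, -4.4, -8.6]
opening: 0.0153
grasp_force: 25.0
```

```bash
python3 lev.py
```

```text
t 18.05 r 0.1104 lever jig angle -84.57 tool y - tangent -1.71 z 0.0407 F tool [-1.08 -4.36  8.57] Mz [-0.834 -0.143  0.042] open 0.0153
```

Still free running (about 4.5 N tangential); continuing in 1° steps.

Call:
play_rows --pt "0.0005 0.0129 0.002 -0.0056" --pt "0.0005 0.0129 0.001 -0.0056"

```text
t: 18.25
position: [0.6547, -0.0113, 0.0407]
orientation: [0.046, -3.141, 0.0]
wrist_force: [-3.6, -4.8, -5.0]
opening: 0.0156
grasp_force: 25.0
```

Call:
play_rows --pt "0.0005 0.0129 0.001 -0.0056" --pt "0.0005 0.0129 0 -0.0056"

```text
t: 18.45
position: [0.6545, -0.0075, 0.0407]
orientation: [0.101, -3.14, 0.0]
wrist_force: [-3.4, -6.2, -4.5]
opening: 0.0152
grasp_force: 25.0
```

Call:
play_rows --pt "0.0003 0.0065 0 -0.0028" --pt "0.0003 0.0065 0 -0.0028"

```text
t: 18.65
position: [0.6543, -0.0061, 0.0407]
orientation: [0.128, -3.139, 0.001]
wrist_force: [-1.5, -8.0, -5.2]
opening: 0.0154
grasp_force: 25.0
```

```bash
python3 lev.py
```

```text
t 18.65 r 0.1105 lever jig angle -79.85 tool y - tangent -1.42 z 0.0407 F tool [ 2.15 -7.87  5.22] Mz [-1.48   0.21  -0.007] open 0.0154
```

Call:
play_rows --pt "0 0.005 0 -0.002" --pt "0 0 0 0"

```text
t: 18.85
position: [0.6542, -0.0053, 0.0407]
orientation: [0.138, -3.138, 0.001]
wrist_force: [-2.9, -7.7, -4.3]
opening: 0.0158
grasp_force: 25.0
```

```bash
python3 lev.py
```

```text
t 18.85 r 0.1104 lever jig angle -79.46 tool y - tangent -1.45 z 0.0407 F tool [ 3.52 -7.44  4.34] Mz [-1.319  0.28  -0.009] open 0.0158
```

Call:
play_rows --pt "0 0.006 0 -0.0026" --pt "0 0 0 0" --pt "0 0 0 0"

```text
t: 19.15
position: [0.6542, -0.0045, 0.0407]
orientation: [0.15, -3.138, 0.001]
wrist_force: [-2.7, -8.5, -5.3]
opening: 0.0158
grasp_force: 25.0
```

```bash
python3 lev.py
```

```text
t 19.15 r 0.1105 lever jig angle -79.05 tool y - tangent -1.41 z 0.0407 F tool [ 3.54 -8.21  5.31] Mz [-1.384e+00  2.920e-01 -1.000e-03] open 0.0158
```

Call:
play_rows --pt "0 0.006 0 -0.0026" --pt "0 0 0 0" --pt "0 0 0 0"

```text
t: 19.45
position: [0.6541, -0.0038, 0.0407]
orientation: [0.163, -3.137, 0.001]
wrist_force: [-3.0, -9.0, -4.3]
opening: 0.0155
grasp_force: 25.0
```

```bash
python3 lev.py
```

```text
t 19.45 r 0.1105 lever jig angle -78.64 tool y - tangent -1.36 z 0.0407 F tool [ 3.94 -8.6   4.26] Mz [-1.526  0.364 -0.045] open 0.0155
```

Call:
play_rows --pt "0 0 0 0" --pt "0 0 0 0" --pt "0 0 0 0" --pt "0 0 0 0" --claw 0.32

```text
t: 19.85
position: [0.6544, -0.0027, 0.0409]
orientation: [-0.163, 3.136, 0.0]
wrist_force: [0.7, 0.2, 0.1]
opening: 0.0303
grasp_force: 0.0
```

Call:
play_rows --pt "0 0 -0.05 0" --pt "0 0 -0.1 0" --pt "0 0 -0.2 0" --pt "0 0 -0.25 0" --pt "0 0 -0.25 0" --pt "0 0 -0.25 0" --pt "0 0 0 0" --pt "0 0 0 0"

```text
t: 20.65
position: [0.6543, -0.003, 0.2072]
orientation: [-0.163, 3.135, -0.0]
wrist_force: [-0.2, -0.6, -1.0]
opening: 0.0296
grasp_force: 0.0
```

```bash
python3 go.py .45 -.2 .2; python3 - <<'E'
from h import *
c,d2=viewer.snapshot("scene"); t,d=viewer.snapshot("top"); np.savez("top3.npz",p=t,d=d)
a=cv2.resize(c[150:230,210:330],None,fx=5,fy=5,interpolation=cv2.INTER_CUBIC)
cv2.imwrite("pics/s6.png",a)
E
```

```text
t 20.65 pos [ 0.6543 -0.003   0.2072] xhead -174.06 yhead 95.94 F [-0.2  -0.56 -0.96] open 0.02957359675422584 q [-0.06  0.54  1.19  0.    1.42 -1.74]
tool shift mm [ 223.6 -174.8    6.7] units [ 1.491 -1.165  0.045]
```

View pics/s6.png

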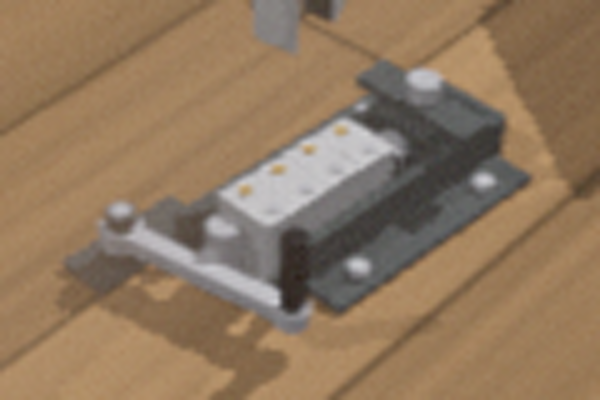

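The last picture shows the row in line on the pad. The nose, at about crop (222,235), sits against the last cell, and the hand is clear above.

```bash
python3 -c "
from h import *
print(job.sign_off())"
```

```text
the job is handed in; nothing more can be done
None
```

The job is handed in at about 21 s, but no verdict came back: the row was pressed onto the pad at about 11–13 N (wrist reading), and the lever nose was left on the last cell at an estimated 8–9 N with the hand clear.

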